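# Seat a controller cover in the corner of the laser-marking plate

## Task

The red cover has to be laser-marked next: on the loading plate, push it back until its long side lies flush against the long steel rail, well before the blue guide strip, then slide it along the rail into the corner pocket until it is tight against both the rail and the end stop. Work with the fingertips only, pressing or pushing: the cover stays flat on the plate and is never lifted, and it comes into the pocket along the rail. Leave the black cover and everything else where it is, and finish clear of it all.

Things in the scene. Friction and masses are not known exactly. Their poses are not given: they have to be found in the camera images.
- plate: Fixed aluminium loading plate on the bench, 220 mm (its x) by 320 mm (its y), 12 mm thick, with tapped holes flush in its top. Origin: centre of its underside; z up (top at z = 12 mm); x points roughly away from the robot, y roughly to the robot's left (turned up to 0.4 rad). It carries the rail, the end stop and the guide strip.
- rail (a point): Middle of the foot of the rail's working face, at x = +75 mm, y = 0, z = 12 mm in the plate's frame; axes as the plate's. The steel rail runs along y from -150 to +150 mm, is 18 mm wide (behind this face, towards +x) and 8 mm high above the plate's top, so lower than a cover.
- end_stop (a point): Inner corner of the pocket, at x = +75 mm, y = +118 mm, z = 12 mm in the plate's frame: the foot of the edge where the rail meets the steel end stop; axes as the plate's. The stop reaches 43 mm from the rail towards -x, is 18 mm wide (towards +y) and 8 mm high above the plate.
- guide_strip (a point): Blue plastic strip parallel to the rail, the pocket's outer wall, 8 mm wide, 6 mm high above the plate. Point: foot of its rail-side face, 22 mm from the stop, 35 mm from the rail (x = 40, y = 96 mm of the plate). It fills from there to the stop; its free end flares away from the rail to about x = 26, y = 81 mm.
- pocket (a point): Where the centre of the seated cover's underside belongs: on the plate's top at x = +59 mm, y = +92 mm of the plate's frame, when the cover's long (y) axis lies along the rail and it touches both the rail and the end stop.
- red_cover: Red anodised aluminium heat-sink cover with five shallow lengthwise grooves on its flat top: a block 32 mm (its x) by 52 mm (its y) by 12 mm high, about 40 g, slippery on the plate (friction about 0.3). Origin: centre of its underside; z up. The piece to be moved; it starts on the plate, 50 mm or more off the rail, turned up to 0.5 rad from the rail's direction.
- black_cover: Black anodised aluminium heat-sink cover with five shallow lengthwise grooves on its flat top: a block 32 mm (its x) by 52 mm (its y) by 12 mm high, about 40 g, slippery on the plate (friction about 0.3). Origin: centre of its underside; z up. It waits on the plate and stays there.
- motor_a: Small red and black motor standing loose on the bench to the robot's left, 29 mm across, 37 mm high. Origin: centre of its underside.
- motor_b: Another such motor, loose on the bench to the left, farther out.
- solvent_bottle: White closed bottle with a blue label on the bench to the left, 64 mm across, 160 mm high. Origin: centre of its underside.
- screwdriver: Screwdriver lying loose on the bench beyond the plate. Origin: on its underside, near its middle.
- screw_dish: Empty steel dish, 90 mm across, 25 mm high, on the bench to the left. Origin: centre of its underside.
- motor_tray: White tray full of motors, fixed on the bench to the robot's right, 260 mm (x) by 200 mm (y); motor tops 77 mm above the bench. Origin: centre of its underside.
Things that resemble listed ones, but are neither listed nor needed, are in the scene too. Of the things like the red_cover, leave any that is green or turquoise; of the rest the smaller one is meant.

How it is judged:
By the outcome, as a careful person would: the job done as asked, in the order asked, and still so for the second after the job is handed in, with the robot touching nothing.
It also fails if it takes over 42 s, if anything falls off the work surface, if the arm or the gripper's body presses on something with over 40 N, if the wrist force passes 120 N, or if a joint passes its speed limit or range.

## Robot

A 6-joint arm with a two-finger parallel gripper is mounted at the origin on the work surface. World frame = base frame: x ahead of the robot, y to its left, z up, the work surface at z = 0. Lengths are in m, angles in rad, forces in N, time in s.
With the tool pointing down it reaches from about 0.35 to 0.925 m from the base axis. Payload 6.4 kg.
Tool frame: the origin (TCP) lies at the very end of the fingers, on their centre line; the grasp point (between the pads) lies 19 mm behind it; z points along the fingers, y is the line along which they close (so a half turn about z gives the same grasp; the last joint's range is limited). The gripper opens to 85 mm and grips with 20 to 120 N. Pads are 22 mm wide; open, the fingers measure 114 mm over their backs; the gripper's body (76 mm by 85 mm) begins 54 mm behind the grasp point. The pads swing forward as they close: fully open they stand 13 mm farther back than shut.
Start: joints at [-0.174, 0.245, 1.558, -0, 1.339, -0.174], TCP at [0.65, 0, 0.231] pointing down, gripper open.
Joint ranges: [-3.13, 3.13], [-1.02, 2.26], [0.13, 2.54], [-0.95, 4.09], [0.21, 2.88], [-2.74, 2.74]. Speed limits (rad/s): [2.57, 2.57, 3.14, 3.14, 3.14, 3.14].

## Interface

Orientations are given as a unit quaternion [w, x, y, z].
In Python, from cell import r gives the robot as it stands. The module is installed in compiled form; this text tells all that it offers.
- The arm moves only by the tool apply_moves, never from a script. Its argument "steps" is one flat list of numbers, 6 for each row, row after row: the shift along the world's x, y, z each as a share of 0.08 m, from -1 to 1, then the turn, a rotation vector about the world's x, y, z each as a share of 0.5 rad, from -1 to 1. In form: [x, y, z, wx, wy, wz, x, y, z, wx, wy, wz, ...]. A call has 1 to 5 rows; each row is the pose to reach, as a shift and turn from the pose commanded when the call began; what a row does not reach only later rows make up. A row lasts 1/12 s, in which the tool goes at most 41.7 mm and 7.16 degrees, less where a joint would pass 70% of its speed; a pose out of reach is approached as far as the arm can. A call with a number of a shift or a turn outside -1 to 1 is refused whole. A call with a gripper value outside its range is refused whole. "gripper" is the closure, from -1 (fully open) to 1 (shut), so that 0 is half open, set as the call begins (left out, the last holds). The fingers move at their own pace and stop on an object; "newtons" is the grip in N (left out, the last holds). Time passes only in rows, so rows that repeat a pose let the fingers close. It gives the time, the measured TCP pose, the force, the opening and the grip force at its end, in the units of the state.
- r.get_obs(): the state, without advancing time (a new reading comes with each control period).
- r.camera(name): name is "scene" or "side" or "wrist"; returns (picture, depth): 480x640x3 uint8, red, green, blue; 480x640 float32, m along the optical axis (not along the pixel's ray), 0 where there is no reading.
- r.camera_params(name): a dict with "K" (3x3 intrinsics, pixels), "R" (3x3) and "t" (3): a world point X has camera coordinates R X + t; the wrist camera has in their place "T_tool_cam" (4x4, takes a point from camera to tool coordinates, whose origin is the TCP and whose axes are the flange's). Camera axes: x right, y down, z forward; pixel columns grow to the right and rows downward; lengths in m; the calibration is good to about 2 mm. The wrist camera is an equidistant fisheye: a pixel r from the principal point sees the ray r / f radians off the axis. A picture is of the moment at which its call begins: read the wrist's pose just before it. camera_params takes no time and is no camera call.
- r.job_done(): hands the job in; it is judged then, once.
Trained networks look in the newest picture that a camera, given by its name, has taken for a name from the list of things; names that differ only in an ending like _2 or _b are one class to them, and where a whole thing is asked for, a point or a joint stands for the part that bears it (a point fixed in the world has none). Each returns a list of dicts, best first, with "conf" (0 to 1); they miss things now and then, are a little off and sometimes report something else, mostly with a low value. They report only what shows in the picture. A call takes as long as a camera call. They do not tell look-alikes from the thing itself.
- r.recognise(camera, query): "xy" ([column, row] in pixels, amid what is visible of it).
The state is a dict: "clock": time; "joint_positions": joint angles; "qvel": joint speeds; "tau": joint torques, N m; "ee_pos": TCP position; "orientation": TCP orientation; "contact_force": force on the tool from outside, world axes, zero at the start; "ft_torque": the same for the moment, N m; "grip_width": finger opening in m; "grasp_force": force on a finger pad.
Only numpy, scipy, OpenCV 4.12 (cv2) and the standard library are available. Lean on these libraries where they do the work, as an engineer would, in place of code of your own. Each camera call takes 0.05 s, during which the arm holds its last target. There are 200 camera calls.

## Working session

There is one attempt and no reset: what is moved stays moved. The work goes in short steps, Python scripts to look and compute and a tool call to move; the robot and the scene stay as the last step left them, time stands still between calls to the robot, and variables do not carry over. Pictures are saved under pics/ and viewed, at most 10 in all, crops included, and the job is handed in when it is done.

Besides the shell and the picture viewer there is one more tool, called after "Call:" in YAML: its name, and indented under it one key for each argument. apply_moves: Moves the arm, as the interface text tells. Its arguments: {"type":"object","properties":{"steps":{"type":"array"},"gripper":{"type":"number"},"newtons":{"type":"number"}},"required":["steps"]}

```bash
mkdir -p pics; cat > h.py <<'E'
from cell import r
import numpy as np, cv2
def world(cam,px,dep,z=None):
    p=r.camera_params(cam);K,R,t=map(np.array,(p["K"],p["R"],p["t"]))
    ray=np.linalg.inv(K)@[px[0],px[1],1.]
    if z is None:
        d=dep[int(px[1]),int(px[0])];return R.T@(ray*d-t)
    c=-R.T@t;v=R.T@ray;return c+v*(z-c[2])/v[2]
E
python3 - <<'E'
from h import *
for c in("scene","side"):
    im,d=r.camera(c);cv2.imwrite(f"pics/{c}.png",im[:,:,::-1]);np.save(c+"d.npy",d);np.save(c+".npy",im)
    for n in("red_cover","black_cover","plate","rail","end_stop","guide_strip"):
        for q in r.recognise(c,n)[:4]:print(c,n,q["conf"],np.round(q["xy"]),world(c,q["xy"],d).round(3))
print(r.get_obs())
E
```

```text
scene red_cover 0.79 [287. 244.] [ 0.538 -0.077  0.024]
scene red_cover 0.75 [412. 260.] [0.38  0.181 0.016]
scene black_cover 0.7 [242. 234.] [ 0.588 -0.186  0.026]
scene plate 0.71 [277. 259.] [ 0.587 -0.065  0.011]
scene plate 0.53 [470. 309.] [0.447 0.36  0.029]
scene plate 0.47 [522. 290.] [0.297 0.416 0.009]
scene rail 0.74 [277. 257.] [ 0.582 -0.071  0.011]
scene end_stop 0.7 [276. 258.] [ 0.585 -0.071  0.011]
scene guide_strip 0.93 [278. 256.] [ 0.576 -0.07   0.012]
side red_cover 0.89 [369. 293.] [0.376 0.169 0.011]
side red_cover 0.8 [325. 299.] [0.491 0.196 0.01 ]
side red_cover 0.45 [316. 219.] [ 0.538 -0.076  0.023]
side black_cover 0.63 [305. 191.] [ 0.581 -0.192  0.023]
side plate 0.75 [308. 224.] [ 0.562 -0.07   0.006]
side rail 0.94 [305. 223.] [ 0.57  -0.067  0.013]
side end_stop 0.96 [307. 225.] [ 0.562 -0.061  0.012]
side guide_strip 0.67 [305. 224.] [ 0.57  -0.063  0.013]
{'clock': 0.7, 'joint_positions': array([-1.74086621e-01,  2.45081242e-01,  1.55777573e+00, -6.52802990e-06,
        1.33867876e+00, -1.74113066e-01]), 'qvel': array([-0.00180894,  0.00045012, -0.00122968, -0.00170613, -0.00027329,
       -0.00089115]), 'tau': array([-6.73092145e-04, -4.29411185e+01, -3.26359642e+01, -1.97672111e-04,
        4.35024403e-04,  1.91382151e-05]), 'ee_pos': array([6.50027330e-01, 8.16113941e-06, 2.31315325e-01]), 'orientation': array([2.51260013e-05, 7.07096900e-01, 7.07116662e-01, 1.37306698e-05]), 'contact_force': array([ 0.46748343,  0.59621984, -0.07217476]), 'ft_torque': array([ 0.01485748, -0.05010148,  0.02520232]), 'grasp_force': 0.0, 'grip_width': 0.0850518194947423}
```

View pics/scene.png

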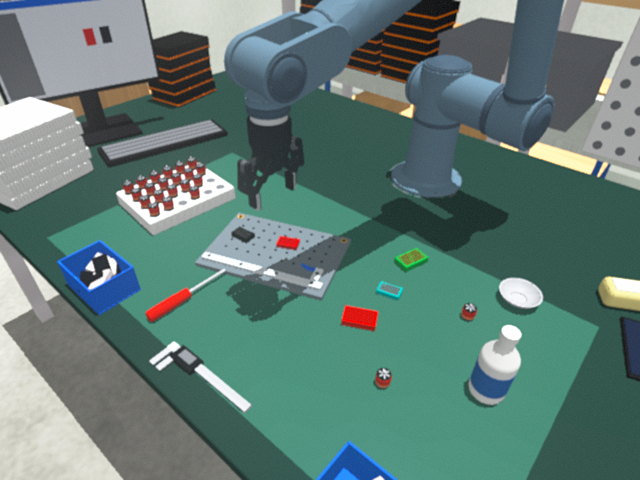

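View pics/side.png

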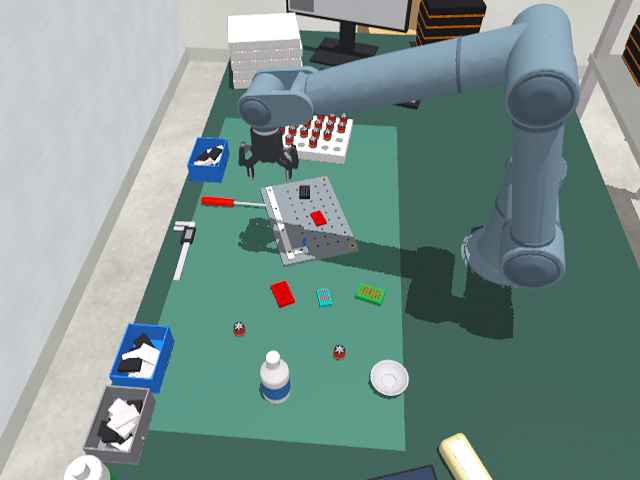

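The scene view shows the red cover at (287,243) and the black one at (242,234) on the plate. The rail is on the far side, with the stop and the blue strip near (315,275). The bigger red look-alike at (360,318) is off the plate. Next is a wrist view.

```bash
cat >> h.py <<'E'
from scipy.spatial.transform import Rotation as Rn
def wshot():
    o=r.get_obs();im,d=r.camera("wrist")
    np.savez("w.npz",im=im,d=d,p=o["ee_pos"],q=o["orientation"]);return im
def wworld(px,z):
    w=np.load("w.npz");p=r.camera_params("wrist");K=np.array(p["K"]);T=np.array(p["T_tool_cam"])
    Rt=Rn.from_quat(np.roll(w["q"],-1)).as_matrix()
    px=np.atleast_2d(np.float64(px));u=(px-K[:2,2])/[K[0,0],K[1,1]];th=np.linalg.norm(u,axis=1,keepdims=True)
    ray=np.hstack([np.sin(th)*u/np.maximum(th,1e-9),np.cos(th)])
    v=ray@T[:3,:3].T@Rt.T;c=w["p"]+Rt@T[:3,3]
    return c+v*((z-c[2])/v[:,2:])
E
python3 - <<'E'
from h import *
im=wshot();cv2.imwrite("pics/w1.png",im[:,:,::-1])
print(r.camera_params("wrist"))
E
```

```text
{'K': array([[371.64829954,   0.        , 314.83486093],
       [  0.        , 371.64829954, 238.4033114 ],
       [  0.        ,   0.        ,   1.        ]]), 'T_tool_cam': array([[-5.74423374e-05, -9.51537257e-01, -3.07533486e-01,
         7.96753589e-02],
       [ 9.99999666e-01,  1.96115346e-04, -7.93583100e-04,
        -6.04336897e-05],
       [ 8.15435922e-04, -3.07533429e-01,  9.51536928e-01,
        -1.42275029e-01],
       [ 0.00000000e+00,  0.00000000e+00,  0.00000000e+00,
         1.00000000e+00]])}
```

View pics/w1.png

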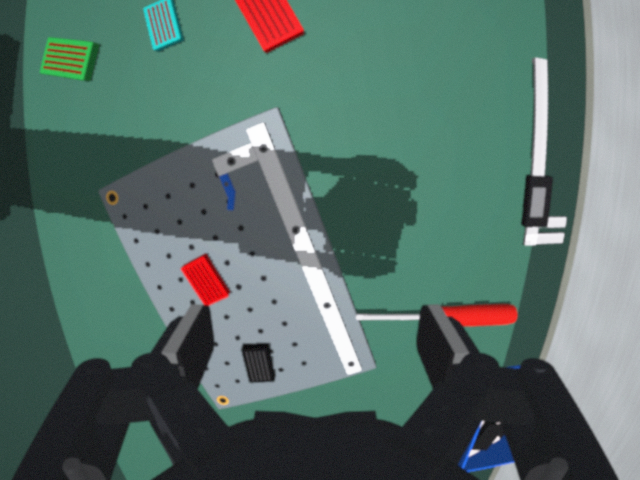

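The wrist view shows the whole plate: corners at (100,190), (277,107), (375,368) and (221,408). The red cover is at (205,279), the black one at (258,363), the stop at (235,157) and the blue strip at (229,192).

```bash
cat >> h.py <<'E'
def red(zt=.024,near=None):
    w=np.load("w.npz");h=cv2.cvtColor(w["im"],cv2.COLOR_RGB2HSV)
    m=(((h[...,0]<8)|(h[...,0]>172))&(h[...,1]>140)&(h[...,2]>60)).astype(np.uint8)
    m=cv2.morphologyEx(m,cv2.MORPH_CLOSE,np.ones((5,5)))
    cs,_=cv2.findContours(m,cv2.RETR_EXTERNAL,cv2.CHAIN_APPROX_NONE);out=[]
    for c in cs:
        if cv2.contourArea(c)<300:continue
        W=wworld(c[:,0,:],zt)[:,:2]
        (cx,cy),(a,b),g=cv2.minAreaRect((W*1000).astype(np.float32))
        if a>b: g+=90   # angle of long axis from y
        out.append((round(cx,1),round(cy,1),round(min(a,b),1),round(max(a,b),1),round((g+90)%180-90,1)))
    return out
E
python3 - <<'E'
from h import *
c=wworld([(100,190),(277,107),(375,368),(221,408)],.012)
# plate-frame: (-x,+y),(+x,+y),(+x,-y),(-x,-y)
P=np.array([(-.11,.16),(.11,.16),(.11,-.16),(-.11,-.16)]);q=c[:,:2]
H=(P).T@(q-q.mean(0));a=np.arctan2(H[0,1]-H[1,0],H[0,0]+H[1,1])
Rm=np.array([[np.cos(a),-np.sin(a)],[np.sin(a),np.cos(a)]]);o=q.mean(0)
print("origin",o,"yaw",a,"res",(q-(P@Rm.T+o)).round(4).tolist())
print(red())
for p,z in(((263,150),.02),((352,372),.02),((229,192),.018)):print(((wworld(p,z)[0,:2]-o)@Rm).round(4))
for x in red():print(((np.array(x[:2])/1000-o)@Rm).round(4))
E
```

```text
origin [ 0.56784583 -0.09157808] yaw 0.3565605316133462 res [[0.0025, -0.0008], [-0.0016, -0.0018], [-0.0037, -0.0003], [0.0028, 0.0029]]
[(843.2, -126.4, 28.3, 103.5, 86.5), (533.0, -80.9, 35.5, 52.5, 27.3), (607.7, 184.2, 42.6, 63.1, 27.3)]
[0.0812 0.1248]
[ 0.0796 -0.1478]
[0.0337 0.099 ]
[ 0.2459 -0.1287]
[-0.0289  0.0222]
[0.1336 0.2445]
```

Call:
apply_moves:
  steps: [-0.5,-0.3,0,0,0,0.25,-1,-0.6,-0.2,0,0,0.5,-1,-0.6,-0.4,0,0,0.71,-1,-0.6,-0.4,0,0,0.71]
  gripper: 1
  newtons: 40

```text
clock: 1.08
ee_pos: [0.5661, -0.0484, 0.1955]
orientation: [-0.003, 0.571, 0.821, -0.001]
contact_force: [0.0, -0.1, -1.2]
grip_width: 0.0389
grasp_force: 0.0
```

Call:
apply_moves:
  steps: [-0.5,-0.3,0,0,0,0,-1,-0.6,-0.4,0,0,0,-1,-0.6,-0.9,0,0,0,-1,-0.6,-0.9,0,0,0,-1,-0.6,-0.9,0,0,0]

```text
clock: 1.5
ee_pos: [0.4882, -0.0951, 0.1248]
orientation: [-0.003, 0.572, 0.82, -0.0]
contact_force: [-0.3, 1.0, -0.6]
grip_width: -0.0001
grasp_force: 0.0
```

```bash
python3 - <<'E'
from h import *
im=wshot();cv2.imwrite("pics/w2.png",im[:,:,::-1])
print(r.get_obs()["ee_pos"],r.get_obs()["grip_width"],r.get_obs()["clock"],red())
E
```

```text
[ 0.49034899 -0.095553    0.12713296] 0.00020296720006568583 1.55 [(832.9, -128.9, 26.2, 126.5, 87.9), (530.6, -81.9, 31.9, 53.3, 27.2), (611.6, 152.9, 11.3, 53.0, -54.1)]
```

View pics/w2.png

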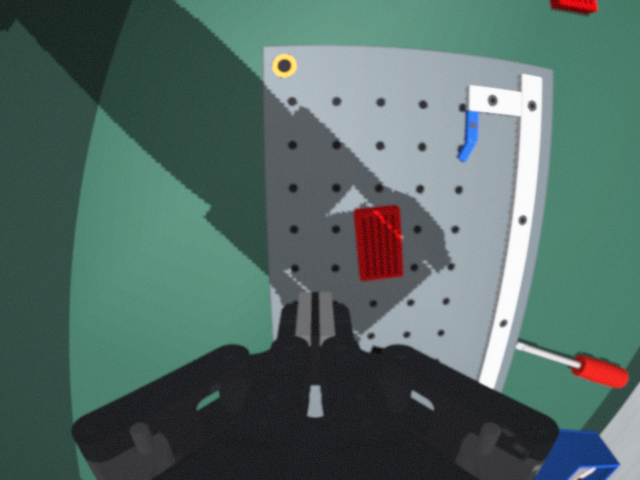

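The close view shows the red cover at (379,243) and the rail's front edge running from (521,117) to (481,380). The stop's inner face runs from (469,109) to (521,117). The fingers are shut at (316,300).

```bash
cat >> h.py <<'E'
def fit(px,z,P):
    q=np.array([wworld(p,zz)[0,:2] for p,zz in zip(px,z)]);P=np.array(P,float);pc=P.mean(0);o=q.mean(0)
    H=(P-pc).T@(q-o);a=np.arctan2(H[0,1]-H[1,0],H[0,0]+H[1,1])
    Rm=np.array([[np.cos(a),-np.sin(a)],[np.sin(a),np.cos(a)]]);t=o-Rm@pc
    return a,Rm,t,(q-(P@Rm.T+t))
E
python3 - <<'E'
from h import *
a,Rm,t,res=fit([(521,117),(469,109),(264,46),(553,70)],[.02,.02,.012,.012],[(.075,.118),(.032,.118),(-.11,.16),(.11,.16)])
print(a,t,res.round(4).tolist())
e=wworld([(519,150),(516,220),(501,300),(481,380)],.02)[:,:2];print(((e-t)@Rm).round(4))
x=red()[1];print(x,((np.array(x[:2])/1000-t)@Rm).round(4),np.degrees(a))
e=r.get_obs()["ee_pos"];print(e,(e[:2]-t)@Rm)
np.savez("plate.npz",a=a,Rm=Rm,t=t)
for P in[(-.075,.022),(.01,.022),(.028,.022)]:print(P,Rm@P+t-e[:2])
E
```

```text
0.35396010334968775 [ 0.56664709 -0.09296585] [[-0.0002, -0.0003], [-0.0007, 0.001], [0.0012, -0.0001], [-0.0003, -0.0006]]
[[ 0.0745  0.0933]
 [ 0.0783  0.0402]
 [ 0.0772 -0.0273]
 [ 0.0771 -0.1104]]
(530.6, -81.9, 31.9, 53.3, 27.2) [-0.03    0.0229] 20.28042003795154
[ 0.49034899 -0.095553    0.12713296] [-0.07246493  0.02401931]
(-0.075, 0.022) [-0.00167799 -0.00277282]
(0.01, 0.022) [0.07805264 0.02668947]
(0.028, 0.022) [0.09493678 0.03292854]
```

Call:
apply_moves:
  steps: [-0.03,-0.03,-0.5,0,0,0,-0.03,-0.03,-1,0,0,0,-0.03,-0.03,-1,0,0,0]

```text
clock: 1.8
ee_pos: [0.4851, -0.0963, 0.0425]
orientation: [-0.005, 0.571, 0.821, -0.001]
contact_force: [-1.3, 1.7, -1.1]
grip_width: -0.0002
grasp_force: 0.0
```

Call:
apply_moves:
  steps: [0,0,-0.25,0,0,0,0,0,-0.37,0,0,0,0,0,-0.37,0,0,0]

```text
clock: 2.05
ee_pos: [0.4885, -0.0981, 0.0182]
orientation: [-0.0, 0.571, 0.821, 0.0]
contact_force: [0.7, 0.6, 0.2]
grip_width: 0.0002
grasp_force: 0.0
```

Call:
apply_moves:
  steps: [0.15,0.055,0,0,0,0,0.3,0.11,0,0,0,0,0.42,0.155,0,0,0,0,0.54,0.2,0,0,0,0,0.54,0.2,0,0,0,0]

```text
clock: 2.47
ee_pos: [0.5337, -0.0823, 0.0196]
orientation: [0.002, 0.571, 0.821, 0.001]
contact_force: [-0.2, 0.6, 0.0]
grip_width: 0.0003
grasp_force: 0.0
```

```bash
python3 - <<'E'
from h import *
im=wshot();cv2.imwrite("pics/w3.png",im[:,:,::-1])
p=np.load("plate.npz");e=r.get_obs();print(e["clock"],e["contact_force"],e["ee_pos"],(e["ee_pos"][:2]-p["t"])@p["Rm"])
for x in red():print(x,((np.array(x[:2])/1000-p["t"])@p["Rm"]).round(4))
E
```

```text
2.5167 [-0.20141791  0.24993752  0.2300469 ] [ 0.53238739 -0.08235851  0.01896644] [-0.02845919  0.02182469]
(817.2, -123.8, 29.7, 125.2, 86.1) [ 0.2243 -0.1158]
(555.7, -69.7, 32.0, 48.9, 20.3) [-0.0022  0.0256]
```

View pics/w3.png

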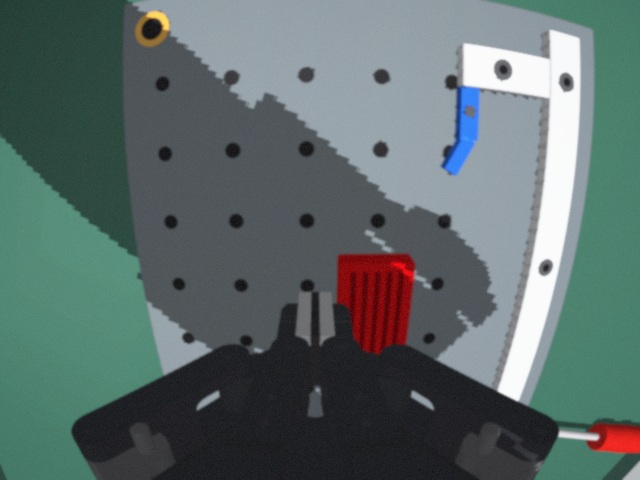

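The cover is now parallel to the rail at 20.3°, squarely against the fingers at about (375,300). I'll keep pushing to the rail.

Call:
apply_moves:
  steps: [0.13,0.048,0,0,0,0,0.26,0.096,0,0,0,0,0.39,0.144,0,0,0,0,0.52,0.192,0,0,0,0,0.62,0.23,0,0,0,0]

```text
clock: 2.93
ee_pos: [0.5817, -0.0636, 0.0178]
orientation: [0.0, 0.571, 0.821, 0.0]
contact_force: [0.4, 0.2, 0.1]
grip_width: 0.0001
grasp_force: 0.1
```

Call:
apply_moves:
  steps: [0.05,0.018,0,0,0,0,0.09,0.033,0,0,0,0,0.12,0.044,0,0,0,0,0.12,0.044,0,0,0,0]

```text
clock: 3.27
ee_pos: [0.5902, -0.0604, 0.0177]
orientation: [0.0, 0.571, 0.821, 0.0]
contact_force: [-0.4, 1.6, 0.3]
grip_width: -0.0004
grasp_force: 0.0
```

```bash
cat > look.py <<'E'
import sys
from h import *
im=wshot();cv2.imwrite(f"pics/{sys.argv[1]}.png",im[:,:,::-1])
p=np.load("plate.npz");e=r.get_obs();print(e["clock"],(e["contact_force"][:2]@p["Rm"]).round(2),e["ee_pos"],((e["ee_pos"][:2]-p["t"])@p["Rm"]).round(4))
for x in red():print(x,((np.array(x[:2])/1000-p["t"])@p["Rm"]).round(4))
E
python3 look.py w4
```

```text
3.3167 [-0.65 -0.67] [ 0.58992249 -0.06049027  0.01760875] [0.0331 0.0224]
(835.8, -123.0, 32.5, 114.7, 87.6) [ 0.2421 -0.1215]
(609.6, -48.2, 31.7, 45.8, 20.5) [0.0558 0.0271]
```

Call:
apply_moves:
  steps: [0.012,0.0045,0,0,0,0,0.025,0.009,0,0,0,0,0.025,0.009,0,0,0,0]

```text
clock: 3.57
ee_pos: [0.592, -0.0598, 0.0177]
orientation: [-0.0, 0.571, 0.821, 0.0]
contact_force: [-0.7, 0.0, -0.3]
grip_width: 0.0001
grasp_force: 0.0
```

Call:
apply_moves:
  steps: [0.012,0.0045,0,0,0,0,0.025,0.009,0,0,0,0,0.025,0.009,0,0,0,0]

```text
clock: 3.82
ee_pos: [0.5928, -0.0594, 0.0176]
orientation: [-0.001, 0.571, 0.821, -0.001]
contact_force: [-6.6, -2.2, 4.9]
grip_width: 0.0002
grasp_force: 4.0
```

```bash
python3 look.py w5
```

```text
3.8667 [-6.46 -0.37] [ 0.59275998 -0.05942482  0.0175901 ] [0.0361 0.0224]
(837.5, -123.1, 32.8, 113.8, 87.6) [ 0.2436 -0.1221]
(611.8, -47.7, 31.6, 45.8, 20.0) [0.058  0.0268]
```

View pics/w5.png

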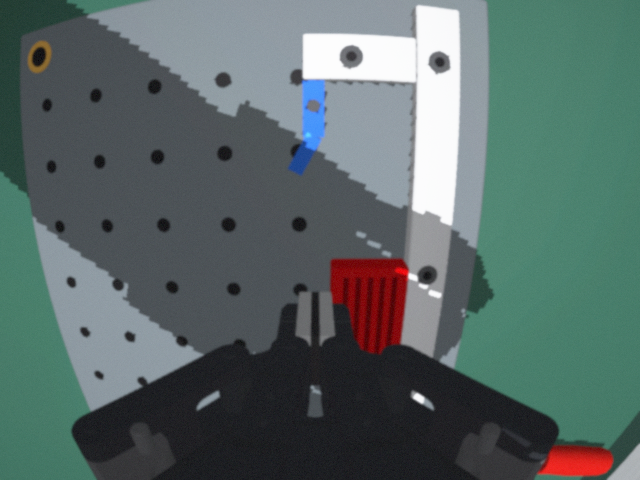

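The cover's long side is flush on the rail with 6.5 N pushing back. I'll back off, go round behind it (−y side) and push along the rail.

Call:
apply_moves:
  steps: [-0.188,-0.069,0,0,0,0,-0.188,-0.069,0,0,0,0,-0.1,-0.35,0,0,0,0,0.02,-0.632,0,0,0,0,0.02,-0.632,0,0,0,0]

```text
clock: 4.28
ee_pos: [0.5981, -0.113, 0.0188]
orientation: [0.002, 0.572, 0.82, 0.0]
contact_force: [0.2, -0.0, -0.3]
grip_width: -0.0
grasp_force: 0.0
```

Call:
apply_moves:
  steps: [0.22,0.08,0,0,0,0,0.44,0.163,0,0,0,0,0.44,0.163,0,0,0,0]

```text
clock: 4.53
ee_pos: [0.6336, -0.0958, 0.0184]
orientation: [0.001, 0.571, 0.821, 0.001]
contact_force: [-0.2, -0.4, 0.2]
grip_width: -0.0002
grasp_force: 0.0
```

```bash
python3 look.py w6
```

```text
4.5833 [ 0.54 -0.18] [ 0.63214389 -0.09592162  0.01797212] [ 0.0604 -0.0255]
(831.8, -125.3, 29.2, 123.8, 87.3) [ 0.2375 -0.1222]
(614.1, -53.6, 31.1, 51.6, 20.4) [0.0582 0.0205]
```

View pics/w6.png

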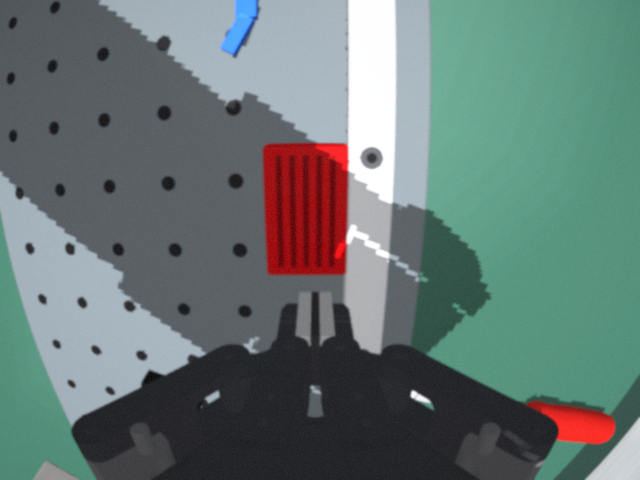

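The view shows the cover flat on the rail at (306,209), with the fingers behind it at (316,300) and centred. Now the push along the rail.

Call:
apply_moves:
  steps: [-0.05,0.07,0,0,0,0,-0.1,0.2,0,0,0,0,-0.147,0.33,0,0,0,0,-0.186,0.44,0,0,0,0,-0.213,0.521,0,0,0,0]

```text
clock: 5.0
ee_pos: [0.6125, -0.0532, 0.0175]
orientation: [-0.001, 0.571, 0.821, -0.0]
contact_force: [0.2, -0.3, 0.1]
grip_width: 0.0003
grasp_force: 0.0
```

```bash
python3 look.py w7
```

```text
5.05 [0.59 0.63] [ 0.61234638 -0.05242821  0.01739305] [0.0569 0.0222]
(849.3, -122.3, 33.1, 93.6, 87.8) [ 0.255  -0.1255]
(600.6, -16.5, 31.2, 52.2, 20.4) [0.0584 0.06  ]
```

Call:
apply_moves:
  steps: [-0.025,0.08,0,0,0,0,-0.05,0.16,0,0,0,0,-0.08,0.24,0,0,0,0,-0.109,0.32,0,0,0,0,-0.109,0.32,0,0,0,0]

```text
clock: 5.47
ee_pos: [0.6044, -0.028, 0.0175]
orientation: [-0.0, 0.571, 0.821, -0.0]
contact_force: [-0.2, 0.1, -0.6]
grip_width: 0.0
grasp_force: 0.0
```

```bash
python3 look.py w8
```

```text
5.5167 [-0.17 -0.84] [ 0.60472216 -0.02859509  0.01755105] [0.058  0.0472]
(839.9, -108.4, 10.2, 71.1, 88.0) [ 0.251  -0.1092]
(591.0, 9.1, 31.1, 52.1, 20.3) [0.0582 0.0873]
```

View pics/w8.png

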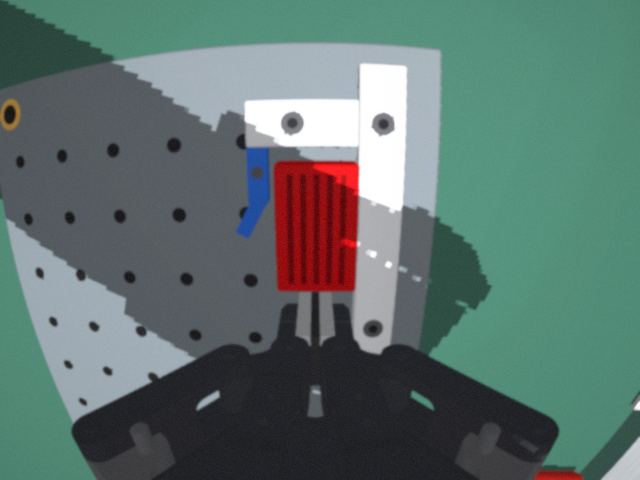

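The cover is in the pocket at (317,226), still on the rail, with about 5 mm left to the stop. I'll creep in.

Call:
apply_moves:
  steps: [-0.01,0.025,0,0,0,0,-0.018,0.047,0,0,0,0,-0.018,0.047,0,0,0,0]

```text
clock: 5.77
ee_pos: [0.6036, -0.0254, 0.0177]
orientation: [-0.0, 0.571, 0.821, 0.0]
contact_force: [0.1, -0.8, -0.3]
grip_width: 0.0003
grasp_force: 0.0
```

Call:
apply_moves:
  steps: [-0.005,0.012,0,0,0,0,-0.009,0.023,0,0,0,0,-0.009,0.023,0,0,0,0]

```text
clock: 6.02
ee_pos: [0.6029, -0.0236, 0.0177]
orientation: [-0.0, 0.571, 0.821, -0.0]
contact_force: [-0.9, 0.1, 0.5]
grip_width: -0.0001
grasp_force: 0.0
```

Call:
apply_moves:
  steps: [-0.003,0.009,0,0,0,0,-0.007,0.018,0,0,0,0,-0.007,0.018,0,0,0,0]

```text
clock: 6.27
ee_pos: [0.6023, -0.0221, 0.0177]
orientation: [-0.0, 0.571, 0.821, -0.0]
contact_force: [0.9, 0.3, -0.1]
grip_width: -0.0004
grasp_force: 0.0
```

```bash
python3 look.py w9
```

```text
6.3167 [-0.18 -0.33] [ 0.6023091  -0.02217426  0.01767336] [0.058 0.054]
(589.0, 14.1, 31.1, 52.3, 20.4) [0.0581 0.0927]
```

Call:
apply_moves:
  steps: [-0.003,0.007,0,0,0,0,-0.005,0.013,0,0,0,0,-0.005,0.013,0,0,0,0]

```text
clock: 6.57
ee_pos: [0.6021, -0.0213, 0.0178]
orientation: [0.0, 0.571, 0.821, -0.0]
contact_force: [1.3, -1.4, 0.2]
grip_width: 0.0001
grasp_force: 0.6
```

Call:
apply_moves:
  steps: [-0.003,0.007,0,0,0,0,-0.005,0.013,0,0,0,0,-0.005,0.013,0,0,0,0]

```text
clock: 6.82
ee_pos: [0.6022, -0.0212, 0.0182]
orientation: [0.001, 0.571, 0.821, -0.0]
contact_force: [1.4, -5.1, 0.0]
grip_width: 0.0001
grasp_force: 2.6
```

```bash
python3 look.py w10
```

```text
6.8667 [-0.68 -4.52] [ 0.60218454 -0.02117248  0.01816851] [0.0582 0.055 ]
(589.1, 14.4, 31.2, 51.5, 20.6) [0.0583 0.0929]
```

The cover is tight against the stop at 4.5 N. I'll go round and give it a light confirming nudge onto the rail at its free rear end.

Call:
apply_moves:
  steps: [0.074,-0.199,0,0,0,0,0.074,-0.199,0,0,0,0,-0.2,-0.3,0,0,0,0,-0.325,-0.347,0,0,0,0,-0.325,-0.347,0,0,0,0]

```text
clock: 7.28
ee_pos: [0.5735, -0.0483, 0.0168]
orientation: [-0.002, 0.572, 0.82, -0.0]
contact_force: [-0.1, 0.6, -0.8]
grip_width: 0.0003
grasp_force: 0.0
```

Call:
apply_moves:
  steps: [-0.045,0.123,0,0,0,0,-0.091,0.246,0,0,0,0,-0.091,0.246,0,0,0,0]

```text
clock: 7.53
ee_pos: [0.5678, -0.026, 0.0175]
orientation: [-0.001, 0.57, 0.821, 0.0]
contact_force: [1.0, 0.5, -0.4]
grip_width: 0.0
grasp_force: 0.0
```

```bash
python3 look.py w11
```

```text
7.5833 [-0.2 -0.7] [ 0.56818161 -0.02670446  0.01759887] [0.0244 0.0616]
(821.4, -107.6, 9.7, 105.2, 87.5) [ 0.2339 -0.102 ]
(588.1, 14.2, 32.2, 51.5, 20.5) [0.0573 0.0931]
```

View pics/w11.png

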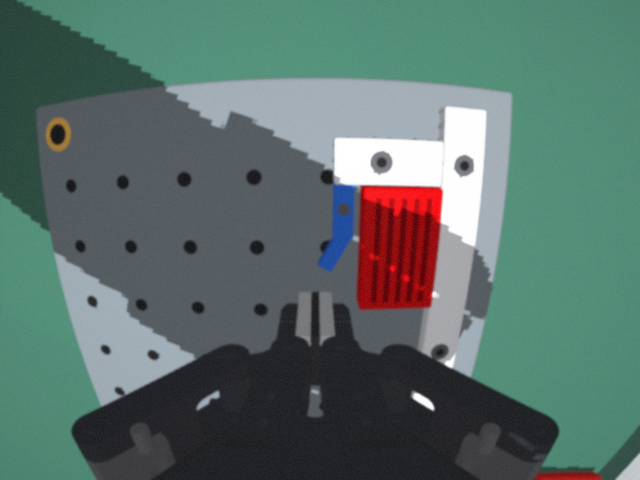

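The cover sits against both the stop and the rail at (398,247), and the fingers are clear of the blue strip. Now the gentle nudge.

Call:
apply_moves:
  steps: [0.06,0.022,0,0,0,0,0.117,0.043,0,0,0,0,0.125,0.046,0,0,0,0,0.125,0.046,0,0,0,0]

```text
clock: 7.92
ee_pos: [0.579, -0.0245, 0.0178]
orientation: [0.0, 0.571, 0.821, 0.0]
contact_force: [-0.7, 0.5, -0.3]
grip_width: -0.0001
grasp_force: 0.0
```

Call:
apply_moves:
  steps: [0.006,0.002,0,0,0,0,0.012,0.004,0,0,0,0,0.012,0.004,0,0,0,0]

```text
clock: 8.17
ee_pos: [0.5793, -0.0243, 0.0177]
orientation: [0.0, 0.571, 0.821, 0.0]
contact_force: [0.2, 0.8, 0.3]
grip_width: 0.0001
grasp_force: 0.0
```

Call:
apply_moves:
  steps: [0.006,0.002,0,0,0,0,0.012,0.004,0,0,0,0,0.012,0.004,0,0,0,0]

```text
clock: 8.42
ee_pos: [0.5796, -0.0241, 0.0176]
orientation: [-0.001, 0.571, 0.821, -0.001]
contact_force: [-3.1, -1.4, 2.0]
grip_width: 0.0003
grasp_force: 1.7
```

Call:
apply_moves:
  steps: [0.006,0.002,0,0,0,0,0.012,0.004,0,0,0,0,0.012,0.004,0,0,0,0]

```text
clock: 8.67
ee_pos: [0.5798, -0.024, 0.0175]
orientation: [-0.001, 0.571, 0.821, -0.001]
contact_force: [-6.5, -4.1, 4.8]
grip_width: -0.0002
grasp_force: 4.1
```

Call:
apply_moves:
  steps: [-0.18,-0.066,0,0,0,0,-0.2,-0.09,0,0,0,0,-0.2,-0.09,0.5,0,0,0,-0.2,-0.2,1,0,0,0,-0.2,-0.2,1,0,0,0]

```text
clock: 9.08
ee_pos: [0.5711, -0.0417, 0.1061]
orientation: [0.007, 0.571, 0.821, 0.003]
contact_force: [1.6, -0.8, 1.6]
grip_width: -0.0002
grasp_force: 0.0
```

Call:
apply_moves:
  steps: [-0.3,-0.2,0.4,0,0,0,-0.4,-0.4,0.6,0,0,0,-0.4,-0.4,0.6,0,0,0]

```text
clock: 9.33
ee_pos: [0.5351, -0.0741, 0.1498]
orientation: [0.004, 0.572, 0.82, 0.001]
contact_force: [1.7, -0.1, -0.1]
grip_width: 0.0001
grasp_force: 0.0
```

```bash
python3 look.py w12
```

```text
9.3833 [ 0.76 -0.43] [ 0.53475998 -0.07293308  0.14808777] [-0.023   0.0298]
(833.9, -127.9, 26.6, 119.9, 87.9) [ 0.2386 -0.1254]
(587.7, 13.7, 32.3, 50.7, 21.0) [0.0567 0.0928]
```

View pics/w12.png

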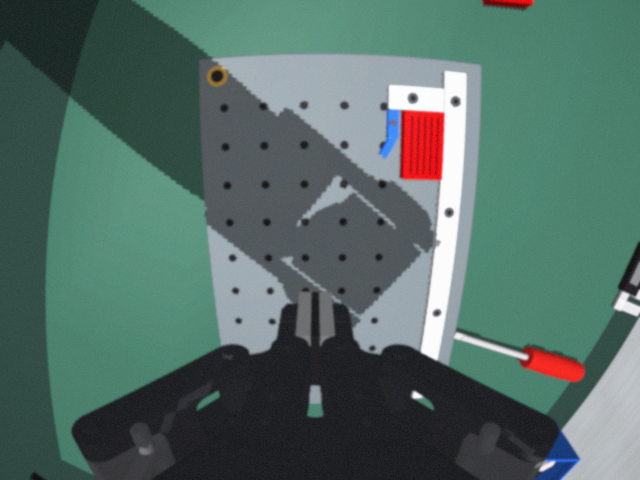

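The red cover is seated at (422,146), flush on both the rail and the stop, and the arm is clear.

```bash
python3 -c "
from cell import r
print(r.job_done())"
```

```text
the job is handed in; nothing more can be done
None
```

The red cover is seated in the corner pocket, tight against the rail (6.5 N on the final nudge) and the end stop (4.5 N), and the job was handed in at about 9.4 s with the arm clear and nothing else touched.

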